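Shut the marked cooling-water valve under its sliding cover

TASK

Push the sliding cover of the cooling-water valve box all the way along its rails to the far stop, without lifting it, so that the two valves are uncovered. Then push the marked valve's handle, the one with a round disc on its end, clockwise until it is fully shut. Leave the cover open, the plain valve's handle as it is, and the glassware and other things around the box undisturbed.

Things in the scene. Friction and masses are not known exactly. Their poses are not given: they have to be found in the camera images.
- valve_box: Grey low box with a white floor, fixed on the bench, 252 mm along its x, from y -72 to +250 mm along its y. Origin: on the bench under the centre of its open well, z up. Well: 224 (x) by 110 mm (y), floor 8 mm up. Two rails along y on the side walls (tops 72 mm up) carry the cover; guide lips and end stops reach 80 mm. The cover slides to the box's +y, over a closed deck (y 55 to 180).
- cover: Loose plain aluminium plate on the rails, hiding the well: 232 (x) by 118 (y) by 6 mm, about 0.45 kg, 2 mm play at each guide lip. On its middle an upright rib, 90 mm along x, 12 mm thick, top 32 mm above the underside. Origin: centre of the underside, axes as the box's. Starts at y 0 to 12 mm in the box's frame; far stop at y = 121 mm. Slides at a few newtons.
- marked_valve: Brass quarter-turn valve fixed in the well, under the marked handle, at x = -46 or +54 mm, y = +30 mm in the box's frame (the two valves swap places). Origin: on the well's floor (8 mm above the bench), on the handle's upright turning axis; axes as the box's.
- plain_valve: The other valve, the same but for the straight plain handle, in the other place. Origin as for the marked valve. To be left alone.
- marked_handle (a joint): Angle (rad) of the marked handle, a dark steel lever on its valve's upright axis. 0: open, along the box's -y; grows clockwise seen from above; 1.571: shut at its stop, along the box's -x. Starts at 0 to 0.35. Bar 12 mm wide, reaching 60 mm from the axis, 42 to 63 mm above the bench with its end disc (see marked_tip). Needs about 5 N at the disc; stays where left.
- marked_tip (a point): Centre of the top of the round disc (upright cylinder, 24 mm across, 42 to 63 mm above the bench) on the marked handle's end, 48 mm from the turning axis. The bar itself is 42 to 58 mm above the bench.
- plain_handle (a joint): Turning angle in rad of the plain handle: a straight bar 12 mm wide with no disc, reaching 60 mm from its axis, 42 to 58 mm above the bench. Values as for the marked handle; starts at 0 to 0.35. To be left as it is.
- plain_tip (a point): Point on the plain handle's bar, 48 mm from its axis, 63 mm above the bench (5 mm over the bar's top).
- vial: Small brown glass vial with a white cap, 28 mm across, 62 mm high, loose on the box's +y end deck. Origin: centre of the underside. Bystander.
- beaker: Glass beaker, 70 mm across, 90 mm high, on the bench on the box's -y side. Origin: centre of the underside. Bystander.
- flask: Green glass conical flask, 84 mm across, 118 mm high, on the bench past the box's +y end. Origin: centre of the underside. Bystander.
- reagent_bottle: Brown bottle with a black cap, 60 mm across, 130 mm high, on the bench behind the box (+x). Origin: centre of the underside. Bystander.
- spatula: Hand spatula 170 mm long lying on the bench in front of the box (-x), roughly along y. Origin: under its middle. Bystander.
- stopper: Black rubber stopper, 34 mm across, 30 mm high, on the bench near the box's front -y corner. Origin: centre of the underside. Bystander.
- jar: White plastic jar, 64 mm across, 75 mm high, on the bench past the box's +y end. Origin: centre of the underside. Bystander.

How it is judged:
By the outcome, as a careful person would: the job done as asked, in the order asked, and still so for the second after the job is handed in, with the robot touching nothing.
It also fails if it takes over 48 s, if anything falls off the work surface, if the arm or the gripper's body presses on something with over 40 N, if the wrist force passes 120 N, or if a joint passes its speed limit or range.

ROBOT

A 6-joint arm with a two-finger parallel gripper is mounted at the origin on the work surface. World frame = base frame: x ahead of the robot, y to its left, z up, the work surface at z = 0. Lengths are in m, angles in rad, forces in N, time in s.
With the tool pointing down it reaches from about 0.3 to 0.75 m from the base axis. Payload 8.5 kg.
Tool frame: the origin (TCP) lies between the finger pads; the fingertips stand 19 mm ahead of it and the grasp point (between the pads) is the TCP; z points along the fingers, y is the direction in which the jaws open and shut (so a half turn about z gives the same grasp; the last joint's range is limited). The gripper opens to 85 mm and grips with 20 to 120 N. Pads are 22 mm wide; open, the fingers measure 114 mm over their backs; the gripper's body (76 mm by 85 mm) begins 54 mm behind the grasp point. The pads swing forward as they close: fully open they stand 13 mm farther back than shut.
Start: joints at [1.12, 0.381, 1.297, -0, 1.464, -0.215], TCP at [0.128, 0.535, 0.21] pointing down, gripper open.
Joint ranges: [-3.11, 3.11], [-0.89, 2.33], [0.22, 2.48], [-1.42, 4.56], [0.17, 2.85], [-2.88, 2.88]. Speed limits (rad/s): [2.39, 2.39, 3.14, 3.14, 3.14, 3.14].

INTERFACE

Orientations are given as a 3x3 rotation matrix whose columns are the frame's x, y, z axes.
In Python, from plant import r, read_camera, camera_info, boxes_of, tip_of gives the robot as it stands.
- The arm moves only by the tool drive_tool, never from a script. Its argument "targets" is a list of rows, each a list of 7 numbers: the turn, a rotation vector about the world's x, y, z in rad, then the shift along the world's x, y, z in mm, then the closure in counts, from 0 (fully open) to 255 (shut). A call has 1 to 10 rows; each row shifts and turns the commanded pose from where the row before left it; what a row does not reach is not made up. A row lasts 1/8 s, in which the tool goes at most 62.5 mm and 10.7 degrees, less where a joint would pass 70% of its speed; a pose out of reach is approached as far as the arm can. A call with a gripper value outside its range is refused whole. The fingers move at their own pace and stop on an object; "grip_force" is the grip in N (left out, the last holds). Time passes only in rows, so rows that do not move let the fingers close. It gives the time, the measured TCP pose, the force and the opening at its end, in the units of the state.
- r.state(): the state, without advancing time (a new reading comes with each control period).
- read_camera(name): name is "scene" or "top" or "wrist"; returns (picture, depth): 420x560x3 uint8, blue, green, red; 420x560 float32, m along the optical axis (not along the pixel's ray), 0 where there is no reading.
- camera_info(name): a dict with "fov_y" (degrees; the focal length in pixels is half the picture's height over the tangent of half this angle, whatever the lens; pixels are square), "cx", "cy" (the principal point, pixels), "cam_to_world" (4x4, takes a point from camera to world coordinates). Camera axes: x right, y down, z forward; pixel columns grow to the right and rows downward; lengths in m; the calibration is good to about 2 mm. A picture is of the moment at which its call begins: read the wrist's pose just before it. camera_info takes no time and is no camera call; for the wrist camera it gives the pose at the moment of the call.
- r.job_done(): hands the job in, once; it reports no verdict.
Trained networks look in the newest picture that a camera, given by its name, has taken for a name from the list of things; names that differ only in an ending like _2 or _b are one class to them, and where a whole thing is asked for, a point or a joint stands for the part that bears it (a point fixed in the world has none). Each returns a list of dicts, best first, with "conf" (0 to 1); they miss things now and then, are a little off and sometimes report something else, mostly with a low value. They report only what shows in the picture. A call takes as long as a camera call.
- boxes_of(camera, query): "at" ([x, y, z] in m, in world coordinates, good to about 4 mm: the middle of the surface that is visible of it).
- tip_of(camera, query): "at" ([x, y, z] in m, in world coordinates, good to about 4 mm: a listed point, or the origin of a listed thing).
The state is a dict: "clock": time; "joint_pos": joint angles; "joint_velocities": joint speeds; "joint_efforts": joint torques, N m; "tool_pos": TCP position; "ee_rot": TCP orientation; "force": force on the tool from outside, world axes, zero at the start; "wrist_torque": the same for the moment, N m; "gripper_width": finger opening in m.
Only numpy, scipy, OpenCV 4.12 (cv2) and the standard library are available. Lean on these libraries where they do the work, as an engineer would, in place of code of your own. Each camera call takes 0.05 s, during which the arm holds its last target.

## Working session

There is one attempt and no reset: what is moved stays moved. The work goes in short steps, Python scripts to look and compute and a tool call to move; the robot and the scene stay as the last step left them, time stands still between calls to the robot, and variables do not carry over. Pictures are saved under pics/ and viewed, and the job is handed in when it is done.

Besides the shell and the picture viewer there is one more tool, called after ">>>" by a JSON object that holds its "method" and its "body". drive_tool: Moves the arm, as the interface text tells. Its arguments: {"type":"object","properties":{"targets":{"type":"array","items":{"type":"array","items":{"type":"number"}}},"grip_force":{"type":"number"}},"required":["targets"]}

```bash
mkdir -p pics; python3 - <<'E'
from plant import r, read_camera, camera_info, boxes_of, tip_of
import cv2
s=r.state();print(s)
for n in ("scene","top"):
    p,d=read_camera(n);cv2.imwrite(f"pics/a_{n}.png",p)
    for q in ["valve_box","cover","vial","beaker","flask","reagent_bottle","spatula","stopper","jar"]:
        t=tip_of(n,q);b=boxes_of(n,q)
        print(n,q,[(x['at'],x['conf']) for x in t[:2]],[(x['at'],x['conf']) for x in b[:1]])
print(camera_info("top"));print(r.state()['clock'])
E
```

```text
{'clock': 0.0, 'joint_pos': array([ 1.11967692e+00,  3.81206155e-01,  1.29832798e+00,  1.48408694e-05,
        1.46359027e+00, -2.15287269e-01]), 'joint_velocities': array([ 0.00114795, -0.00062774,  0.00073797,  0.00149394, -0.00028335,
        0.00047226]), 'joint_efforts': array([ 1.79918403e-03, -4.48479187e+01, -2.31282663e+01, -7.29929388e-05,
        4.77206020e-03,  2.06611577e-05]), 'tool_pos': array([0.12834539, 0.53445891, 0.20978368]), 'ee_rot': array([[-9.72319757e-01,  2.33653219e-01, -6.81084707e-04],
       [ 2.33653962e-01,  9.72318849e-01, -1.37208671e-03],
       [ 3.41639020e-04, -1.49324516e-03, -9.99998827e-01]]), 'force': array([ 0.0456302 , -0.68702295,  0.13600082]), 'wrist_torque': array([ 0.00816448, -0.01327933, -0.0104661 ]), 'gripper_width': 0.08562127611079393}
scene valve_box [] [([0.613, 0.1052, 0.0676], 0.92)]
scene cover [([0.4467, -0.1986, -0.0008], 0.64), ([0.5476, -0.0149, 0.0723], 0.61)] [([0.5724, -0.0115, 0.0765], 0.65)]
scene vial [([0.5819, 0.1944, 0.0811], 0.58)] [([0.5887, 0.1915, 0.124], 0.97)]
scene beaker [([0.6163, -0.1991, 0.0017], 0.
[... 777 characters left out ...]
.3181, -0.0043], 0.74)] [([0.4957, 0.3015, 0.0376], 0.55)]
top reagent_bottle [([0.7285, 0.1048, -0.0015], 0.96)] [([0.7131, 0.1027, 0.0857], 0.62)]
top spatula [([0.365, 0.033, 0.0005], 0.92)] [([0.3657, 0.0586, 0.0017], 0.77)]
top stopper [([0.6329, 0.2909, 0.0039], 0.28)] []
top jar [([0.63, 0.2914, 0.0028], 0.69)] [([0.6245, 0.2844, 0.0796], 0.62)]
{'fov_y': 51.46700760883534, 'cx': 287.1739613653696, 'cy': 207.88740662033484, 'cam_to_world': array([[ 0.01958752, -0.98374654,  0.17849108,  0.39294921],
       [-0.99962163, -0.01582107,  0.02250075,  0.05738856],
       [-0.01931112, -0.17886428, -0.98368422,  1.03152786],
       [ 0.        ,  0.        ,  0.        ,  1.        ]])}
1.9
```

View pictures.

View pics/a_top.png

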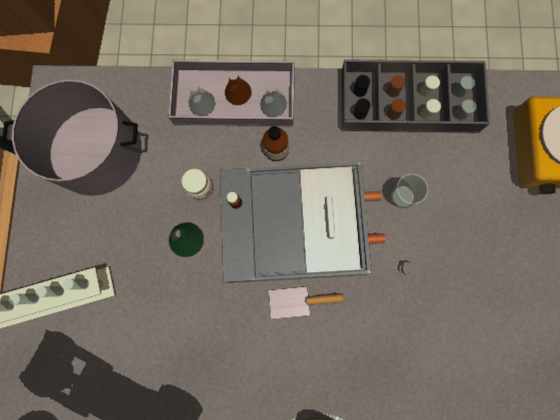

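View pics/a_scene.png

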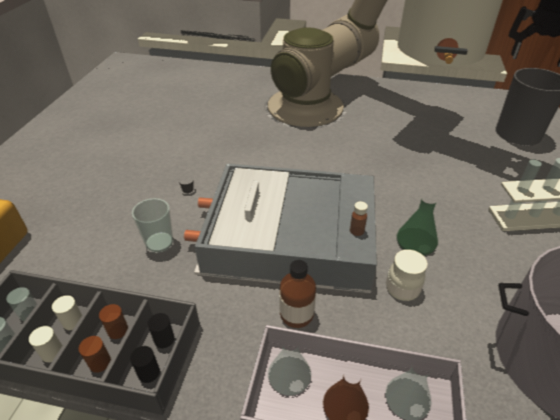

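```bash
cat > h.py <<'E'
from plant import r, read_camera, camera_info, boxes_of, tip_of
import cv2, numpy as np
def cloud(n):
    ci=camera_info(n);p,d=read_camera(n)
    h,w=d.shape;f=h/2/np.tan(np.radians(ci['fov_y'])/2)
    v,u=np.mgrid[:h,:w]
    P=np.stack([(u-ci['cx'])/f*d,(v-ci['cy'])/f*d,d,np.ones_like(d)],-1)@ci['cam_to_world'].T
    P=P[...,:3];P[d==0]=np.nan
    return p,P
E
python3 - <<'E'
from h import *
p,P=cloud("top")
cv2.imwrite("pics/b.png",cv2.resize(p[140:310,190:450],None,fx=3,fy=3,interpolation=cv2.INTER_CUBIC))
x,y,z=P[...,0],P[...,1],P[...,2]
roi=(x>.38)&(x<.7)&(y>-.13)&(y<.27)
m=roi&(z>.06)&(z<.09)
n,l,st,_=cv2.connectedComponentsWithStats(m.astype(np.uint8));k=1+np.argmax(st[1:,4]);m=l==k
q=P[m][:,:2].astype(np.float32)*1000
print(st[k],cv2.minAreaRect(q))
m2=(x>.45)&(x<.65)&(y>-.1)&(y<.06)&(z>.095)&(z<.115)
q=P[m2][:,:2].astype(np.float32)*1000
print("rib",len(q),cv2.minAreaRect(q),np.median(z[m2]),q.mean(0))
for v in range(165,285,8): print(v,[f"{a*1000:.0f}" for a in z[v,216:375:6]])
w=(p.min(-1)>150)&roi&(z>.065)&(z<.09)
q=P[w][:,:2].astype(np.float32)*1000
print("white",len(q),cv2.minAreaRect(q),np.median(z[w]))
E
```

```text
[  220   161   152   121 15776] ((539.8698120117188, 64.2060546875), (252.65615844726562, 322.7347106933594), 4.387083053588867)
rib 237 ((545.00390625, -14.83755111694336), (88.88326263427734, 12.232156753540039), 4.562623977661133) 0.10257893588149747 [544.5859   -14.544794]
165 ['0', '-3', '-1', '3', '-2', '-2', '-1', '-3', '-2', '-4', '-1', '-2', '80', '80', '77', '77', '80', '78', 'nan', '77', '77', '78', '78', '71', '78', '1', '-3']
173 ['4', '81', '80', '78', '79', '80', '73', '71', '71', '72', '68', '68', '69', '64', '77', '79', '77', '75', '76', '79', '75', '78', '77', '64', '80', '-2', '-3']
181 ['-2', '78', '78', '78', '78', '79', '70', '66', '72', '69', '69', '66', '68', '68', '68', '77', '75', '80', '76', '78', '76', '77', '78', '53', '82', '-2', '3']
189 ['0', '77', '79', '82', '79', '78', '68', '70', '67', '68', '70', '69', '67', '67', '66', '73', '78', '80', '80', '77', '77', '75', '77', '44', '78', '-2', '0']
197 ['-1', '80', '141', '144', '105', '76', '65', '68', '67', '68', '67', '69', '66', '68', '68', '77', '78', '76', '74', '102', '80', '76', '76', '74', '71', '
[... 1107 characters left out ...]
', '77', '77', '76', '78', 'nan', '80', '75', '76', '77', '51', '81', '-4']
261 ['-5', '-2', '80', '79', '81', '80', '77', '71', '68', '66', '67', '68', '64', '70', '66', '77', '79', '77', '77', '76', '76', '77', '76', '75', '40', '76', '-2']
269 ['-1', '1', '76', '81', '78', '80', '79', '70', '68', '68', '69', '65', '71', '67', '68', '75', '79', '79', '79', '77', '75', '79', '77', '75', '71', '70', '-2']
277 ['-3', '-1', '78', '84', '78', '79', '82', '78', '81', '80', '79', '78', '77', '77', '78', '50', '11', '1', '-0', '-1', '-1', '-3', '-2', '-5', '1', '-2', '1']
white 5052 ((533.8759765625, 85.20256805419922), (238.95021057128906, 353.8657531738281), 4.345454692840576) 0.0766417982454391
```

View pics/b.png

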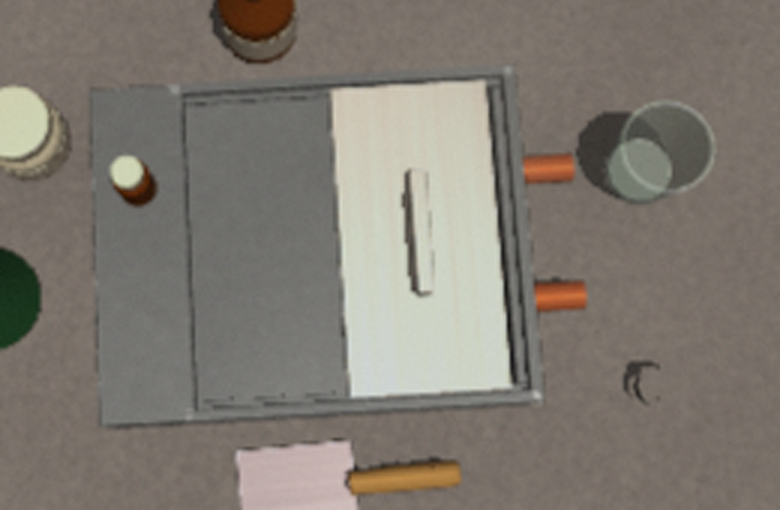

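>>> {"method": "drive_tool", "body": {"targets": [[0,0,0.02,26,-36,0,255],[0,0,0.02,26,-36,0,255],[0,0,0.02,26,-36,0,255],[0,0,0.02,26,-36,0,255],[0,0,0.02,26,-36,0,255],[0,0,0.02,26,-36,0,255],[0,0,0.02,26,-36,0,255],[0,0,0.02,26,-36,0,255],[0,0,0.02,26,-36,0,255],[0,0,0.02,26,-36,0,255]], "grip_force": 40}}

```text
clock: 3.2
tool_pos: [0.3892, 0.1735, 0.2106]
ee_rot: [[-0.999, 0.035, 0.001], [0.035, 0.999, 0.0], [-0.001, 0.0, -1.0]]
force: [1.5, 0.7, -0.4]
gripper_width: 0.0
```

>>> {"method": "drive_tool", "body": {"targets": [[0,0,0.018,26,-37,0,255],[0,0,0.018,26,-37,0,255],[0,0,0.018,26,-37,0,255],[0,0,0.018,26,-37,0,255],[0,0,0.018,26,-37,0,255],[0,0,0.018,28,-38,0,255],[0,0,0,0,0,-20,255],[0,0,0,0,0,-20,255],[0,0,0,0,0,0,255]]}}

```text
clock: 4.32
tool_pos: [0.5459, -0.0482, 0.1693]
ee_rot: [[-0.997, -0.072, -0.003], [-0.072, 0.997, 0.001], [0.003, 0.001, -1.0]]
force: [0.5, -0.2, -0.1]
gripper_width: 0.0
```

```bash
python3 - <<'E'
from h import *
s=r.state();print(s['tool_pos'],s['ee_rot'],s['force'],s['clock'])
p,d=read_camera("wrist");cv2.imwrite("pics/w1.png",p)
p,d=read_camera("scene");cv2.imwrite("pics/s1.png",cv2.resize(p[120:320,120:400],None,fx=2.5,fy=2.5))
E
```

```text
[ 0.54588691 -0.04816386  0.16933444] [[-9.97404560e-01 -7.19465391e-02 -2.79996536e-03]
 [-7.19492042e-02  9.97407924e-01  8.62902423e-04]
 [ 2.73062480e-03  1.06211809e-03 -9.99995708e-01]] [ 0.47004038 -0.16909813 -0.1027053 ] 4.325
```

View pics/w1.png

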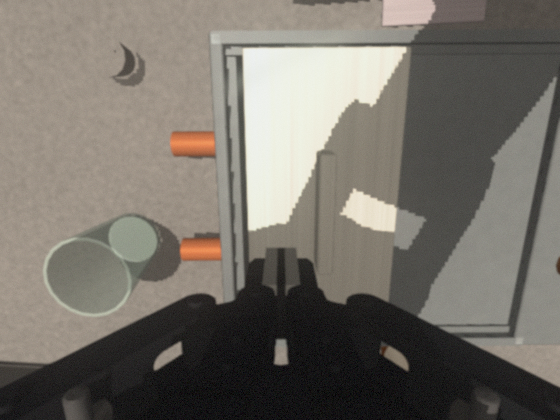

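View pics/s1.png

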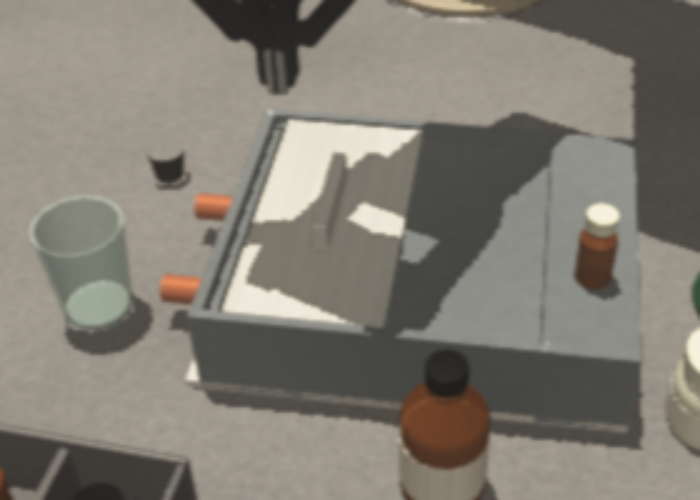

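>>> {"method": "drive_tool", "body": {"targets": [[0,0,0,0,0,-20,255],[0,0,0,0,0,-20,255],[0,0,0,0,0,-16,255],[0,0,0,0,0,-8,255],[0,0,0,0,0,0,255]]}}

```text
clock: 5.05
tool_pos: [0.5467, -0.0482, 0.1068]
ee_rot: [[-0.997, -0.072, 0.0], [-0.072, 0.997, -0.0], [-0.0, -0.0, -1.0]]
force: [0.2, 0.6, -0.3]
gripper_width: -0.0001
```

```bash
python3 - <<'E'
from h import *
s=r.state();print(s['tool_pos'],s['force'],s['clock'])
p,d=read_camera("scene");cv2.imwrite("pics/s2.png",cv2.resize(p[120:320,120:400],None,fx=2.5,fy=2.5))
E
```

```text
[ 0.54666841 -0.04823926  0.10681475] [ 0.16198094  0.63063321 -0.31212357] 5.05
```

View pics/s2.png

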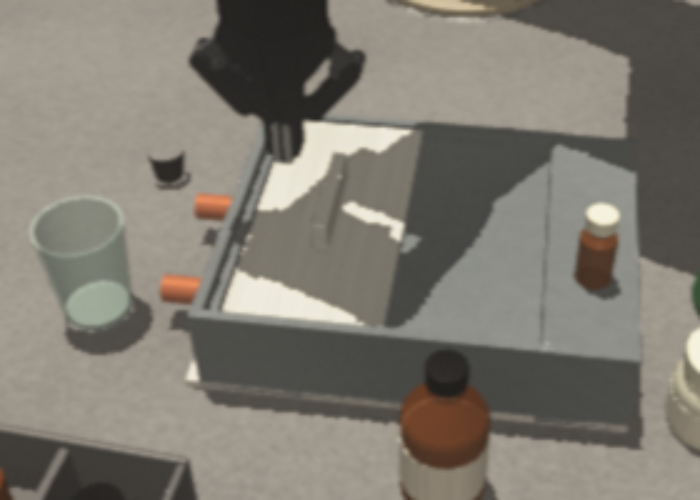

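```bash
python3 - <<'E'
from h import *
ci=camera_info("scene");f=210/np.tan(np.radians(ci['fov_y'])/2);T=np.linalg.inv(ci['cam_to_world'])
for q in [(.5467,-.0482,.088),(.5467,-.0482,.107),(.5446,-.0146,.104),(.547,-.024,.08)]:
    c=T@np.array([*q,1]);print(q,(f*c[0]/c[2]+ci['cx']-120)*2.5,(f*c[1]/c[2]+ci['cy']-120)*2.5)
p,P=cloud("scene")
for v in range(160,196,2): print(v,[tuple((P[v,u]*1000).round()) for u in (230,233,236)])
E
```

```text
(0.5467, -0.0482, 0.088) 288.5164682533706 195.15656021203313
(0.5467, -0.0482, 0.107) 286.7899448139854 176.56663729777577
(0.5446, -0.0146, 0.104) 329.5748041866084 183.67568737467082
(0.547, -0.024, 0.08) 318.6363630496092 207.27889837552675
160 [(np.float64(544.0), np.float64(-53.0), np.float64(177.0)), (np.float64(558.0), np.float64(-42.0), np.float64(188.0)), (np.float64(562.0), np.float64(-35.0), np.float64(192.0))]
162 [(np.float64(549.0), np.float64(-51.0), np.float64(177.0)), (np.float64(557.0), np.float64(-43.0), np.float64(183.0)), (np.float64(558.0), np.float64(-37.0), np.float64(185.0))]
164 [(np.float64(552.0), np.float64(-50.0), np.float64(174.0)), (np.float64(557.0), np.float64(-43.0), np.float64(179.0)), (np.float64(557.0), np.float64(-37.0), np.float64(179.0))]
166 [(np.float64(554.0), np.float64(-50.0), np.float64(171.0)), (np.float64(560.0), np.float64(-42.0), np.float64(177.0)), (np.float64(559.0), np.float64(-37.0), np.float64(177.0))]
168 [(np.float64(555.0), np.float64(-50.0), np.float64(167.0)), (np.float64(559.0), np.float64(-43.0), np.float64(172.0)), (np.
[... 1705 characters left out ...]
4(507.0), np.float64(-72.0), np.float64(77.0)), (np.float64(505.0), np.float64(-66.0), np.float64(77.0)), (np.float64(504.0), np.float64(-60.0), np.float64(78.0))]
190 [(np.float64(512.0), np.float64(-71.0), np.float64(77.0)), (np.float64(510.0), np.float64(-65.0), np.float64(76.0)), (np.float64(512.0), np.float64(-58.0), np.float64(79.0))]
192 [(np.float64(517.0), np.float64(-69.0), np.float64(76.0)), (np.float64(520.0), np.float64(-62.0), np.float64(79.0)), (np.float64(516.0), np.float64(-57.0), np.float64(77.0))]
194 [(np.float64(525.0), np.float64(-67.0), np.float64(78.0)), (np.float64(523.0), np.float64(-61.0), np.float64(77.0)), (np.float64(523.0), np.float64(-55.0), np.float64(78.0))]
```

```bash
python3 - <<'E'
from h import *
s=r.state();print(s['tool_pos'],s['force'],s['clock'],s['joint_pos'])
p,P=cloud("scene");cv2.imwrite("pics/s3.png",cv2.resize(p[60:300,120:400],None,fx=2.5,fy=2.5))
x,y,z=P[...,0],P[...,1],P[...,2]
m=(abs(x-.5467)<.03)&(abs(y+.0482)<.03)&(z>.085)
q=P[m];print(len(q),q[:,2].min(),q[q[:,2]<q[:,2].min()+.01].mean(0))
p,P=cloud("wrist");cv2.imwrite("pics/w3.png",p)
z=P[...,2]
for v in range(230,420,12): print(v,[tuple((P[v,u]*1000).round().tolist()) for u in (265,282,300)])
E
```

```text
[ 0.54691553 -0.04832502  0.10727001] [-0.19020309 -0.89859217  0.59833672] 5.15 [-3.03788210e-01  4.74769680e-01  1.46341229e+00 -3.65916277e-05
  1.20195259e+00 -1.94687078e+00]
2827 0.10062452604628525 [ 0.53975566 -0.020112    0.10274091]
230 [(548.0, -58.0, 77.0), (547.0, -48.0, 78.0), (546.0, -37.0, 77.0)]
242 [(556.0, -58.0, 77.0), (555.0, -47.0, 77.0), (554.0, -36.0, 78.0)]
254 [(537.0, -56.0, 138.0), (535.0, -49.0, 139.0), (562.0, -36.0, 77.0)]
266 [(536.0, -56.0, 150.0), (535.0, -49.0, 151.0), (539.0, -41.0, 142.0)]
278 [(536.0, -55.0, 160.0), (536.0, -49.0, 160.0), (539.0, -42.0, 153.0)]
290 [(535.0, -55.0, 170.0), (538.0, -49.0, 165.0), (533.0, -44.0, 173.0)]
302 [(535.0, -54.0, 177.0), (542.0, -49.0, 165.0), (534.0, -44.0, 178.0)]
314 [(535.0, -54.0, 184.0), (547.0, -48.0, 165.0), (534.0, -44.0, 184.0)]
326 [(532.0, -54.0, 194.0), (552.0, -48.0, 165.0), (530.0, -45.0, 196.0)]
338 [(535.0, -54.0, 195.0), (558.0, -47.0, 164.0), (529.0, -45.0, 202.0)]
350 [(539.0, -53.0, 194.0), (632.0, -42.0, 78.0), (532.0, -45.0, 202.0)]
362 [(536.0, -53.0, 202.0), (642.0, -41.0, 77.0), (536.0, -45.0, 202.0)]
374 [(536.0, -53.0, 206.0), (536.0, -49.0, 205.0), (535.0, -45.0, 206.0)]
386 [(535.0, -53.0, 210.0), (536.0, -49.0, 209.0), (536.0, -45.0, 209.0)]
398 [(535.0, -53.0, 213.0), (536.0, -49.0, 213.0), (536.0, -45.0, 212.0)]
410 [(536.0, -53.0, 216.0), (536.0, -49.0, 215.0), (536.0, -46.0, 215.0)]
```

View pics/s3.png

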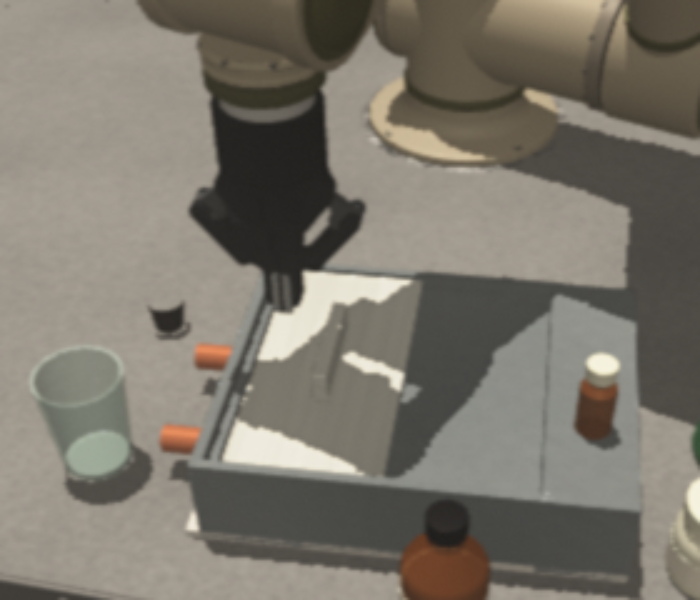

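View pics/w3.png

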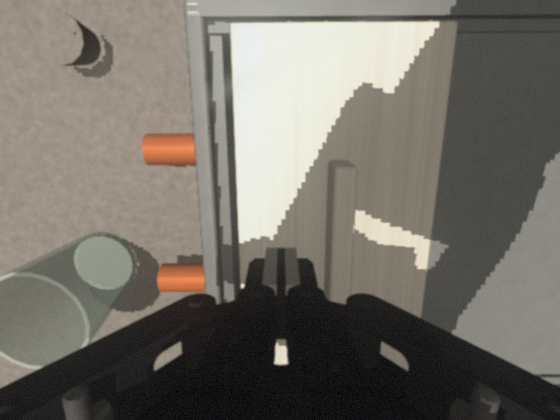

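>>> {"method": "drive_tool", "body": {"targets": [[0,0,0,-0.4,5,0,255],[0,0,0,-0.4,5,0,255],[0,0,0,-0.4,5,0,255],[0,0,0,-0.4,5,0,255],[0,0,0,-0.4,5,0,255],[0,0,0,0,0,0,255]]}}

```text
clock: 6.0
tool_pos: [0.5444, -0.0229, 0.1064]
ee_rot: [[-0.997, -0.073, -0.0], [-0.073, 0.997, -0.0], [0.0, -0.0, -1.0]]
force: [-0.2, -0.1, 0.3]
gripper_width: -0.0001
```

```bash
python3 - <<'E'
from h import *
s=r.state();print(s['tool_pos'],s['force'],s['wrist_torque'],s['clock'])
p,P=cloud("scene");cv2.imwrite("pics/s4.png",cv2.resize(p[60:300,120:400],None,fx=2.5,fy=2.5))
p,P=cloud("top");x,y,z=P[...,0],P[...,1],P[...,2]
w=(p.min(-1)>60)&(z>.07)&(z<.085)&(abs(x-.5)<.03)&(y<.08)&(y>-.1)
print(cloud and y[(abs(x-.5)<.03)&(z>.0735)&(z<.084)&(y<.09)].max())
E
```

```text
[ 0.54444319 -0.02285352  0.10643967] [-0.19154648 -0.12697928  0.28800531] [0.01771914 0.01063736 0.05561953] 6.0
-0.051311290773007494
```

View pics/s4.png

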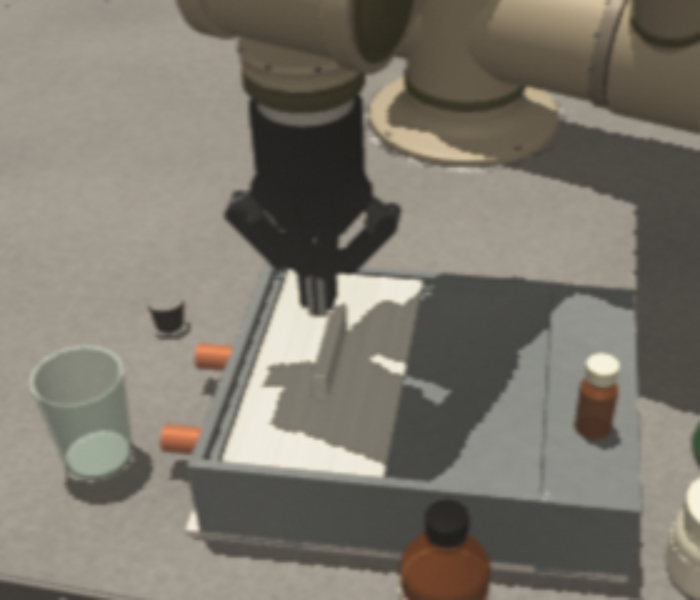

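>>> {"method": "drive_tool", "body": {"targets": [[0,0,0,1.0,-13,0,255],[0,0,0,1.0,-13,0,255],[0,0,0,0,0,-10,255],[0,0,0,0,0,-10,255],[0,0,0,0,0,-7,255],[0,0,0,0,0,0,255]]}}

```text
clock: 6.85
tool_pos: [0.5462, -0.0489, 0.0787]
ee_rot: [[-0.997, -0.072, -0.001], [-0.072, 0.997, 0.0], [0.001, 0.001, -1.0]]
force: [-0.6, 0.5, -0.2]
gripper_width: -0.0002
```

```bash
cat >> h.py <<'E'
def tipz():
    s=r.state();t=s['tool_pos'];p,P=cloud("scene");x,y,z=P[...,0],P[...,1],P[...,2]
    m=(x>t[0]+.003)&(x<t[0]+.02)&(abs(y-t[1])<.014)&(z>.0)
    zz=np.sort(z[m]*1000).round()
    print(t,s['force'],s['clock'],"hist",np.histogram(zz,bins=range(0,240,10)))
    return p,P
E
python3 - <<'E'
from h import *
p,P=tipz();cv2.imwrite("pics/s5.png",cv2.resize(p[60:300,120:400],None,fx=2.5,fy=2.5))
E
```

```text
[ 0.54615686 -0.04890272  0.0786973 ] [-0.63475984  0.45947318 -0.18814124] 6.85 hist (array([ 0,  0,  0,  0,  0,  0,  0, 79,  0,  1, 31, 55, 60, 53, 57, 51, 36,
       61, 70, 57, 86,  8,  0]), array([  0,  10,  20,  30,  40,  50,  60,  70,  80,  90, 100, 110, 120,
       130, 140, 150, 160, 170, 180, 190, 200, 210, 220, 230]))
```

View pics/s5.png

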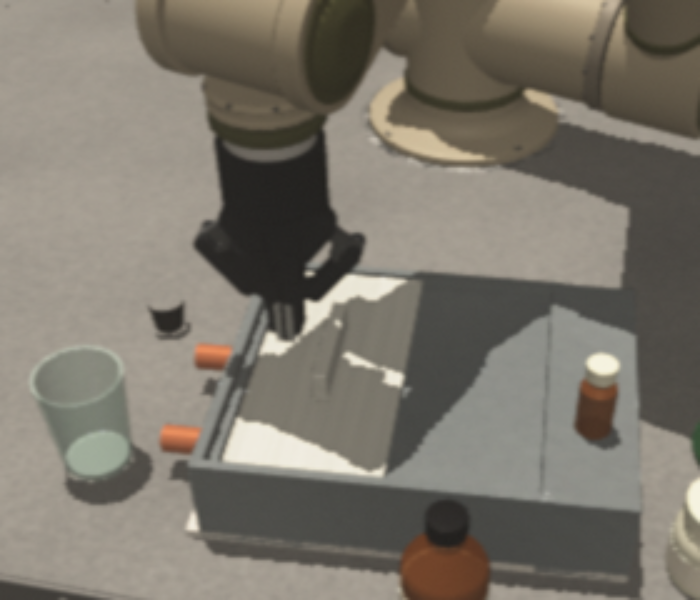

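>>> {"method": "drive_tool", "body": {"targets": [[0,0,0,0,0,-6,255],[0,0,0,0,0,-6,255],[0,0,0,0,0,-5,255],[0,0,0,0,0,0,255]]}}

```text
clock: 7.4
tool_pos: [0.5463, -0.0492, 0.062]
ee_rot: [[-0.997, -0.072, -0.001], [-0.072, 0.997, 0.0], [0.001, 0.0, -1.0]]
force: [0.1, 0.1, 0.0]
gripper_width: 0.0
```

```bash
python3 - <<'E'
from h import *
p,P=tipz();cv2.imwrite("pics/s6.png",cv2.resize(p[60:300,120:400],None,fx=2.5,fy=2.5))
E
```

```text
[ 0.5462822  -0.0491802   0.06196221] [0.05508686 0.12071924 0.0035805 ] 7.4 hist (array([ 0,  0,  0,  0,  0,  0,  0, 83, 12, 53, 54, 54, 50, 51, 34, 59, 64,
       62, 77, 28,  0,  0,  0]), array([  0,  10,  20,  30,  40,  50,  60,  70,  80,  90, 100, 110, 120,
       130, 140, 150, 160, 170, 180, 190, 200, 210, 220, 230]))
```

View pics/s6.png

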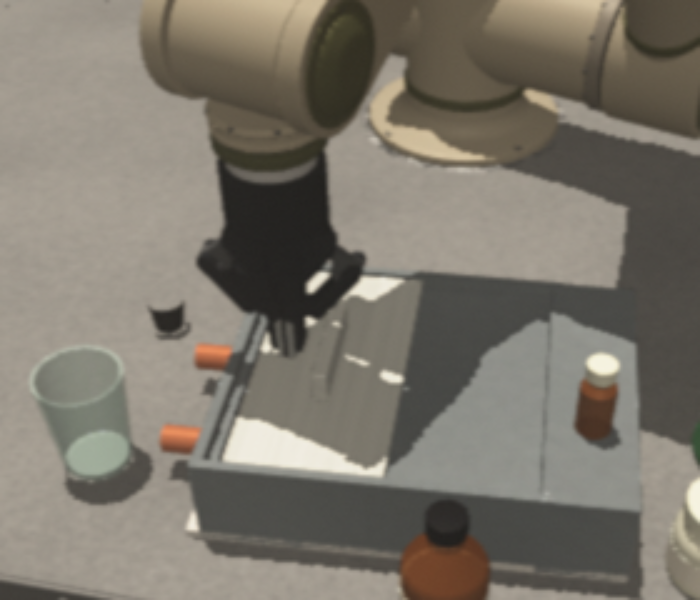

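>>> {"method": "drive_tool", "body": {"targets": [[0,0,0,-0.4,5,0,255],[0,0,0,-0.4,5,0,255],[0,0,0,-0.4,5,0,255],[0,0,0,-0.4,5,0,255],[0,0,0,-0.4,5,0,255],[0,0,0,-0.4,5,0,255],[0,0,0,-0.4,5,0,255]]}}

```text
clock: 8.32
tool_pos: [0.5438, -0.014, 0.0625]
ee_rot: [[-0.997, -0.072, 0.0], [-0.072, 0.997, -0.0], [-0.0, -0.0, -1.0]]
force: [0.6, -2.4, 1.1]
gripper_width: 0.0001
```

```bash
python3 - <<'E'
from h import *
p,P=tipz();cv2.imwrite("pics/s7.png",cv2.resize(p[60:300,120:400],None,fx=2.5,fy=2.5))
E
```

```text
[ 0.54375389 -0.01403234  0.06254204] [ 0.6111192  -2.41261569  1.12904662] 8.325 hist (array([ 0,  0,  0,  0,  0,  0,  0, 64, 12, 53, 53, 51, 47, 62, 30, 57, 68,
       59, 71, 43,  0,  0,  0]), array([  0,  10,  20,  30,  40,  50,  60,  70,  80,  90, 100, 110, 120,
       130, 140, 150, 160, 170, 180, 190, 200, 210, 220, 230]))
```

View pics/s7.png

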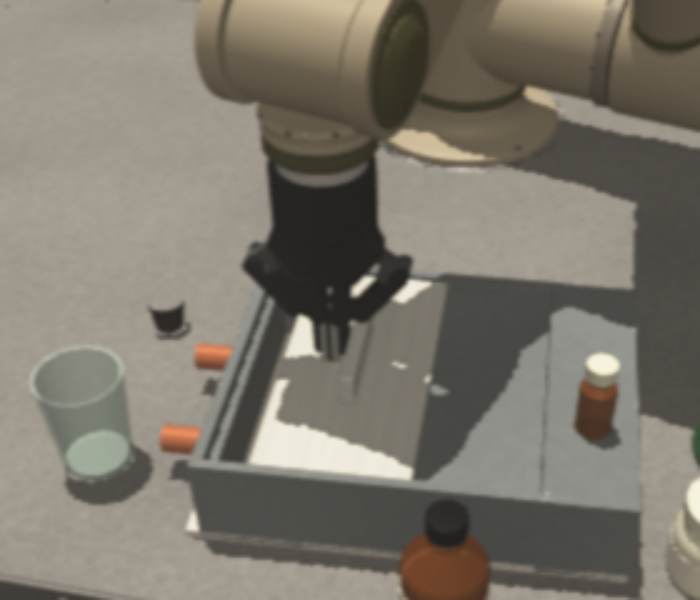

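>>> {"method": "drive_tool", "body": {"targets": [[0,0,0,-0.6,8,0,255],[0,0,0,-0.6,8,0,255],[0,0,0,-0.6,8,0,255],[0,0,0,-0.6,8,0,255],[0,0,0,-0.6,8,0,255],[0,0,0,-0.6,8,0,255],[0,0,0,-0.6,8,0,255],[0,0,0,-0.6,8,0,255],[0,0,0,-0.6,8,0,255],[0,0,0,-0.4,5,0,255]]}}

```text
clock: 9.62
tool_pos: [0.5378, 0.0633, 0.0624]
ee_rot: [[-0.997, -0.072, -0.0], [-0.072, 0.997, -0.0], [0.0, -0.0, -1.0]]
force: [1.2, -3.9, 3.1]
gripper_width: -0.0003
```

>>> {"method": "drive_tool", "body": {"targets": [[0,0,0,-0.3,4,0,255],[0,0,0,-0.3,4,0,255],[0,0,0,-0.2,3,0,255]]}}

```text
clock: 10.0
tool_pos: [0.5373, 0.0737, 0.0624]
ee_rot: [[-0.997, -0.072, 0.001], [-0.072, 0.997, -0.0], [-0.0, -0.0, -1.0]]
force: [1.5, -4.8, 2.0]
gripper_width: 0.0002
```

```bash
python3 - <<'E'
from h import *
p,P=tipz();cv2.imwrite("pics/s8.png",cv2.resize(p[60:300,120:400],None,fx=2.5,fy=2.5))
E
```

```text
[0.53730826 0.07372526 0.0624499 ] [ 1.49334019 -4.75643117  1.98003003] 10.0 hist (array([ 0,  0,  0,  0,  0,  0,  0, 77, 14, 54, 53, 62, 46, 54, 33, 55, 74,
       66, 67, 45,  0,  0,  0]), array([  0,  10,  20,  30,  40,  50,  60,  70,  80,  90, 100, 110, 120,
       130, 140, 150, 160, 170, 180, 190, 200, 210, 220, 230]))
```

View pics/s8.png

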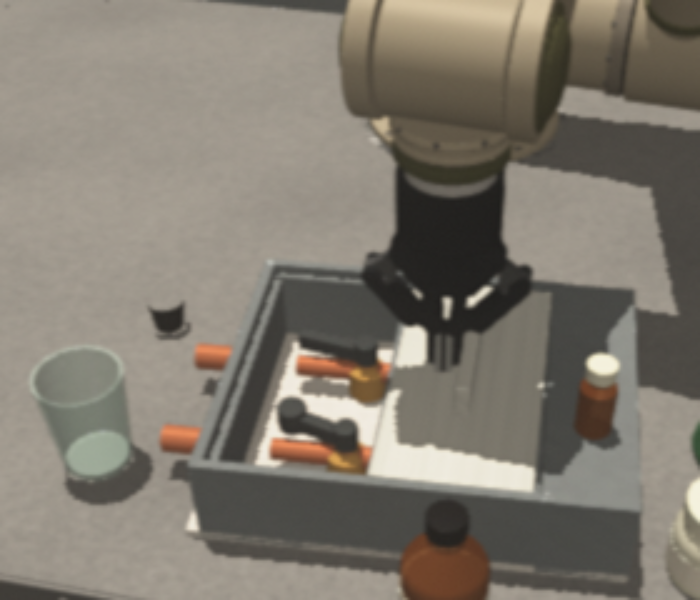

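>>> {"method": "drive_tool", "body": {"targets": [[0,0,0,-0.2,3,0,255],[0,0,0,-0.2,3,0,255],[0,0,0,-0.1,2,0,255],[0,0,0,0,0,0,255]]}}

```text
clock: 10.55
tool_pos: [0.5375, 0.0764, 0.0633]
ee_rot: [[-0.997, -0.072, 0.001], [-0.072, 0.997, -0.01], [-0.001, -0.01, -1.0]]
force: [-1.3, -32.6, 8.6]
gripper_width: -0.0004
```

>>> {"method": "drive_tool", "body": {"targets": [[0,0,0,0.6,-8,0,255],[0,0,0,0.8,-10,0,255],[0,0,0,0,0,25,255],[0,0,0,0,0,35,255],[0,0,0,0,0,40,255],[0,0,0,-30,0,40,255],[0,0,0,-40,0,20,255],[0,0,0,-50,0,0,255],[0,0,0,-50,0,0,255]]}}

```text
clock: 11.68
tool_pos: [0.3662, 0.0642, 0.2222]
ee_rot: [[-0.997, -0.073, -0.0], [-0.073, 0.997, 0.001], [0.0, 0.001, -1.0]]
force: [-0.7, 0.0, 0.4]
gripper_width: 0.0003
```

```bash
python3 - <<'E'
from h import *
p,P=cloud("top");cv2.imwrite("pics/t9.png",cv2.resize(p[140:310,190:450],None,fx=3,fy=3,interpolation=cv2.INTER_CUBIC))
print(r.state()['tool_pos'],r.state()['clock'])
x,y,z=P[...,0],P[...,1],P[...,2]
m2=(x>.48)&(x<.6)&(y>.05)&(y<.14)&(z>.094)&(z<.11)
q=P[m2][:,:2].astype(np.float32)*1000
print("rib",len(q),cv2.minAreaRect(q) if len(q) else 0)
for q in ("marked_tip","marked_valve","plain_tip","plain_valve","cover"):
    print(q,[(n,a['at'],a['conf']) for n in ("top",) for a in tip_of(n,q)[:2]])
p,_=read_camera("scene");cv2.imwrite("pics/s9.png",cv2.resize(p[60:300,120:400],None,fx=2.5,fy=2.5))
for q in ("marked_tip","marked_valve"):
    print(q,[(n,a['at'],a['conf']) for n in ("scene",) for a in tip_of(n,q)[:2]])
E
```

```text
[0.36055906 0.06504049 0.2216679 ] 11.725
rib 227 ((537.2822265625, 96.23580169677734), (88.0240478515625, 12.034564971923828), 4.293006420135498)
marked_tip []
marked_valve [('top', [0.595, 0.0097, 0.0061], 0.91)]
plain_tip [('top', [0.4922, -0.0456, 0.0653], 0.7)]
plain_valve [('top', [0.4974, 0.0003, 0.0113], 0.6), ('top', [0.5042, 0.3152, -0.0044], 0.2)]
cover [('top', [0.5382, 0.0981, 0.0755], 0.56)]
marked_tip [('scene', [0.5873, -0.0371, 0.0636], 0.88), ('scene', [0.5792, 0.1966, 0.0841], 0.56)]
marked_valve [('scene', [0.5972, 0.0122, 0.0069], 0.69)]
```

View pics/t9.png

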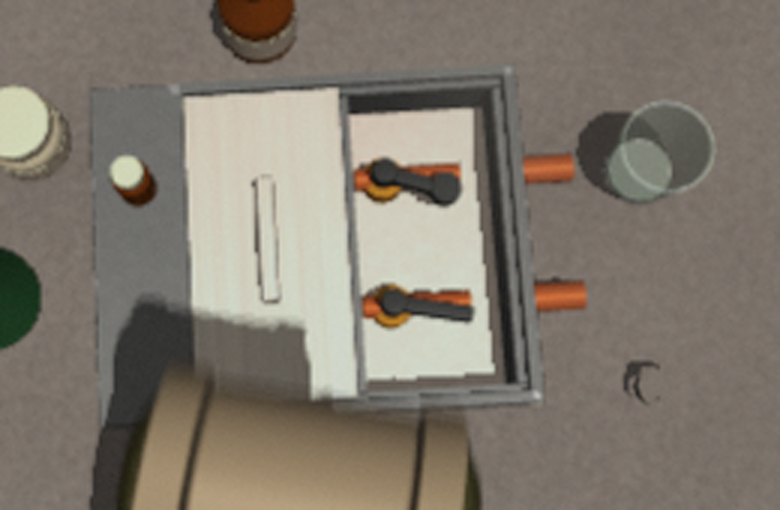

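View pics/s9.png

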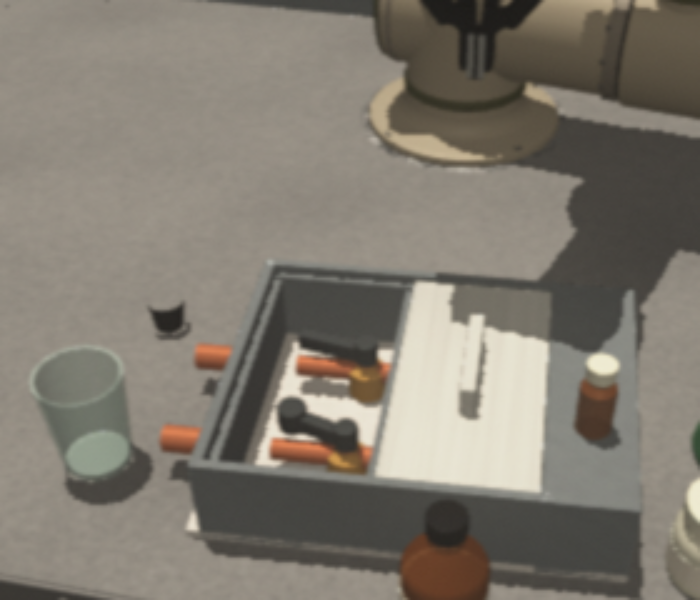

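>>> {"method": "drive_tool", "body": {"targets": [[0,0,0,43,-17,0,255],[0,0,0,43,-17,0,255],[0,0,0,43,-17,0,255],[0,0,0,43,-17,0,255],[0,0,0,43,-18,0,255],[0,0,0,42,-18,0,255],[0,0,0,0,0,-40,255],[0,0,0,0,0,-40,255],[0,0,0,0,0,-40,255],[0,0,0,0,0,0,255]]}}

```text
clock: 13.38
tool_pos: [0.6238, -0.0399, 0.0992]
ee_rot: [[-0.997, -0.072, -0.007], [-0.072, 0.997, 0.002], [0.007, 0.002, -1.0]]
force: [-0.4, 0.2, 0.4]
gripper_width: -0.0001
```

```bash
python3 - <<'E'
from h import *
p,P=tipz();cv2.imwrite("pics/s10.png",cv2.resize(p[60:300,120:400],None,fx=2.5,fy=2.5))
p,_=read_camera("wrist");cv2.imwrite("pics/w10.png",p)
E
```

```text
[ 0.62379067 -0.03991961  0.09922908] [-0.36169255  0.17756752  0.42666422] 13.375 hist (array([ 0,  0,  0,  0,  0,  0,  0,  0,  0,  0,  0,  0, 34, 62, 70, 54, 64,
       62, 46, 72, 81, 68, 94]), array([  0,  10,  20,  30,  40,  50,  60,  70,  80,  90, 100, 110, 120,
       130, 140, 150, 160, 170, 180, 190, 200, 210, 220, 230]))
```

View pics/s10.png

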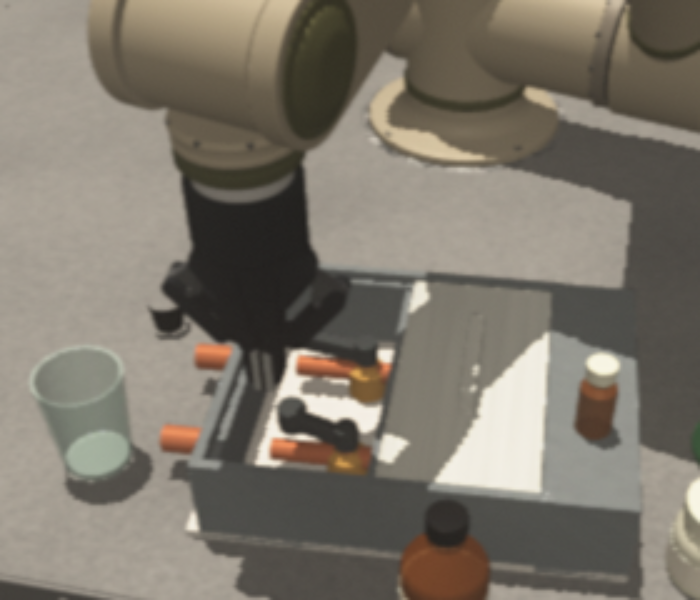

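View pics/w10.png

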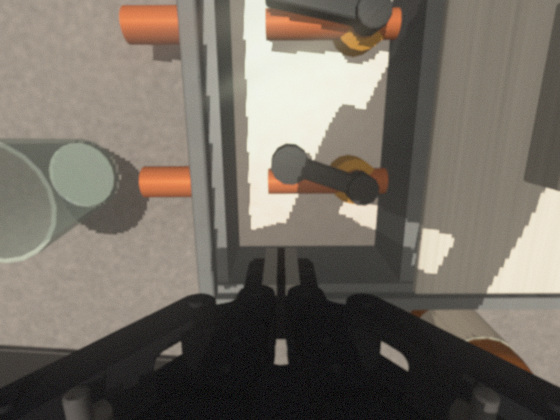

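>>> {"method": "drive_tool", "body": {"targets": [[0,0,0,0,0,-20,255],[0,0,0,0,0,-20,255],[0,0,0,0,0,-20,255],[0,0,0,0,0,-8,255],[0,0,0,0,0,-6,255],[0,0,0,0,0,0,255]]}}

```text
clock: 14.22
tool_pos: [0.6253, -0.0403, 0.029]
ee_rot: [[-0.997, -0.072, 0.001], [-0.072, 0.997, -0.0], [-0.001, -0.0, -1.0]]
force: [0.2, 0.4, -0.2]
gripper_width: 0.0
```

```bash
python3 - <<'E'
from h import *
p,P=tipz();cv2.imwrite("pics/s11.png",cv2.resize(p[60:300,120:400],None,fx=2.5,fy=2.5))
p,_=read_camera("wrist");cv2.imwrite("pics/w11.png",p)
E
```

```text
[ 0.6253341  -0.04030701  0.02900651] [ 0.20337632  0.41413904 -0.15155696] 14.225 hist (array([ 0,  0,  0,  0,  0, 33, 53, 49, 48, 52, 52, 36, 57, 68, 60, 72,  0,
        0,  0,  0,  0,  0,  0]), array([  0,  10,  20,  30,  40,  50,  60,  70,  80,  90, 100, 110, 120,
       130, 140, 150, 160, 170, 180, 190, 200, 210, 220, 230]))
```

View pics/s11.png

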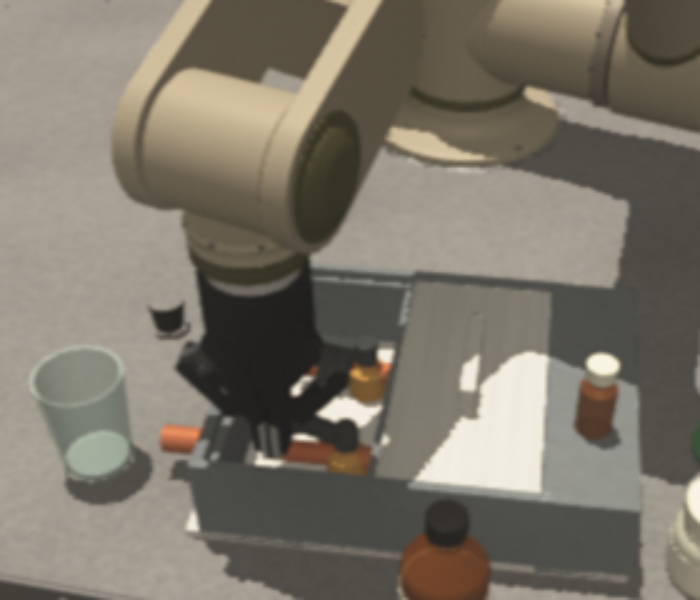

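View pics/w11.png

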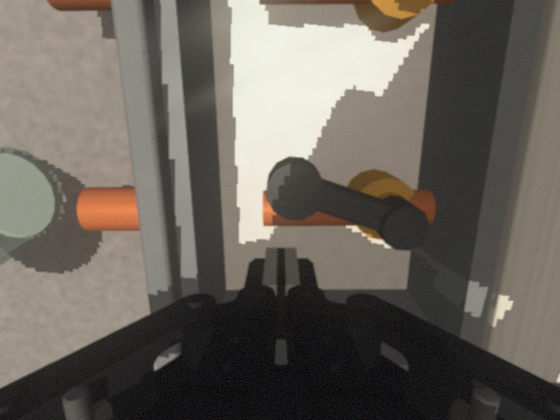

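>>> {"method": "drive_tool", "body": {"targets": [[0,0,0,0,0,-5,255],[0,0,0,-5.2,-0.9,0,255],[0,0,0,-5.2,-0.9,0,255],[0,0,0,-5.2,-0.9,0,255],[0,0,0,-5.1,-0.5,0,255],[0,0,0,-5.1,-0.5,0,255],[0,0,0,-5.1,-0.5,0,255]]}}

```text
clock: 15.2
tool_pos: [0.5948, -0.0447, 0.024]
ee_rot: [[-0.997, -0.072, 0.003], [-0.072, 0.997, -0.001], [-0.003, -0.001, -1.0]]
force: [3.7, 0.2, 0.7]
gripper_width: 0.0
```

```bash
python3 - <<'E'
from h import *
p,P=tipz();cv2.imwrite("pics/s12.png",cv2.resize(p[60:300,120:400],None,fx=2.5,fy=2.5))
p,_=read_camera("wrist");cv2.imwrite("pics/w12.png",p)
E
```

```text
[ 0.59484761 -0.04466927  0.02404559] [3.68131922 0.17497275 0.69227445] 15.2 hist (array([22,  0, 14, 77, 10, 47, 47, 50, 45, 52, 29, 56, 64, 54, 70, 40,  0,
        0,  0,  0,  0,  0,  0]), array([  0,  10,  20,  30,  40,  50,  60,  70,  80,  90, 100, 110, 120,
       130, 140, 150, 160, 170, 180, 190, 200, 210, 220, 230]))
```

View pics/w12.png

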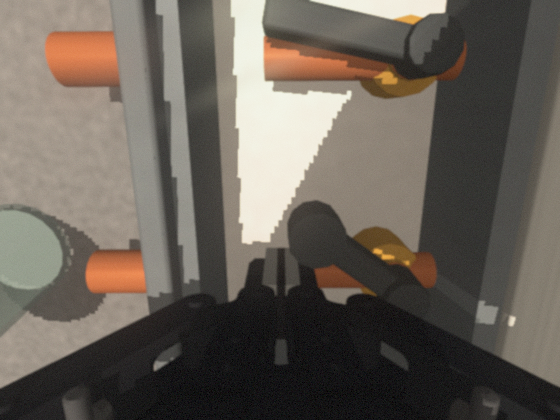

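View pics/s12.png

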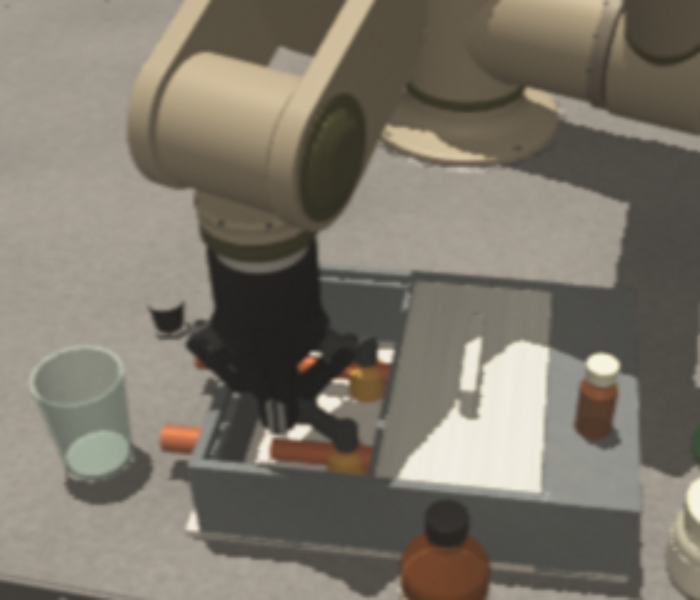

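>>> {"method": "drive_tool", "body": {"targets": [[0,0,0,-5.2,1,0,255],[0,0,0,-5.2,1,0,255],[0,0,0,-5.2,1,0,255],[0,0,0,-4.6,2.6,0,255],[0,0,0,-4.6,2.6,0,255],[0,0,0,-4.6,2.6,0,255]]}}

```text
clock: 16.05
tool_pos: [0.5645, -0.0338, 0.0235]
ee_rot: [[-0.997, -0.072, 0.0], [-0.072, 0.997, -0.001], [-0.0, -0.001, -1.0]]
force: [3.1, -3.3, 1.0]
gripper_width: 0.0001
```

```bash
python3 - <<'E'
from h import *
p,P=tipz();cv2.imwrite("pics/s13.png",cv2.resize(p[60:300,120:400],None,fx=2.5,fy=2.5))
p,_=read_camera("wrist");cv2.imwrite("pics/w13.png",p)
E
```

```text
[ 0.56446887 -0.03384981  0.02346529] [ 3.05598593 -3.29304288  0.99658568] 16.05 hist (array([ 7,  0,  0,  0, 11, 42, 57, 42, 45, 54, 30, 49, 61, 55, 57, 38,  0,
        0,  0,  0,  0,  0,  0]), array([  0,  10,  20,  30,  40,  50,  60,  70,  80,  90, 100, 110, 120,
       130, 140, 150, 160, 170, 180, 190, 200, 210, 220, 230]))
```

View pics/w13.png

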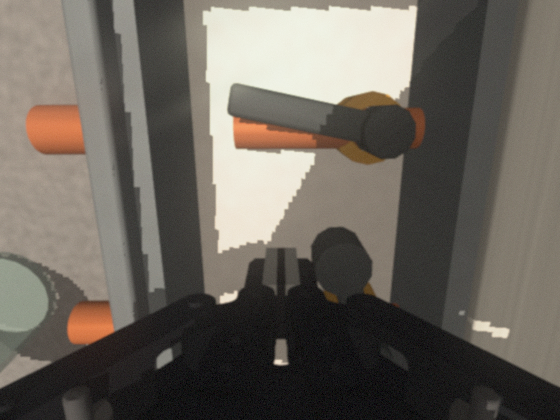

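View pics/s13.png

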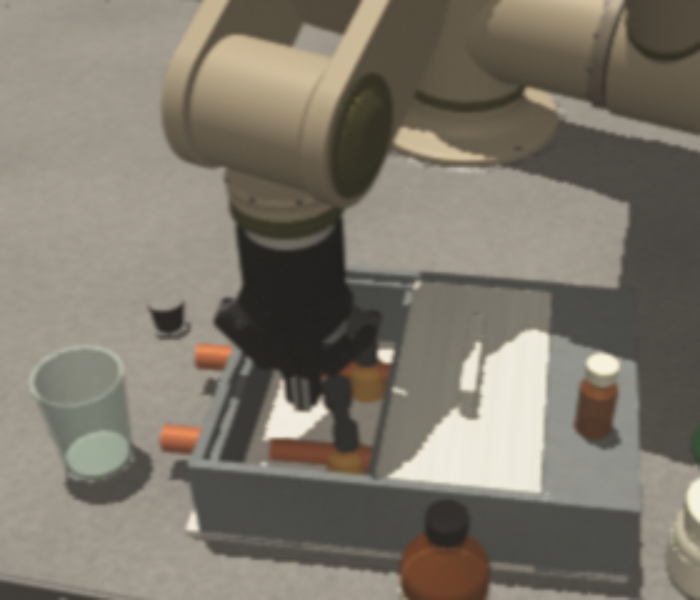

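>>> {"method": "drive_tool", "body": {"targets": [[0,0,0,-3.8,3.7,0,255],[0,0,0,-3.8,3.7,0,255],[0,0,0,-2.6,3.7,0,255],[0,0,0,-2.6,3.7,0,255],[0,0,0,0,0,0,255]]}}

```text
clock: 16.77
tool_pos: [0.5526, -0.0197, 0.0235]
ee_rot: [[-0.997, -0.072, 0.002], [-0.072, 0.997, -0.002], [-0.002, -0.002, -1.0]]
force: [4.6, -8.3, -2.5]
gripper_width: 0.0001
```

```bash
python3 - <<'E'
from h import *
p,P=tipz();cv2.imwrite("pics/s14.png",cv2.resize(p[60:300,120:400],None,fx=2.5,fy=2.5))
p,_=read_camera("wrist");cv2.imwrite("pics/w14.png",p)
E
```

```text
[ 0.55257113 -0.01965269  0.02350573] [ 4.62158928 -8.3088896  -2.46905913] 16.775 hist (array([41,  0,  0,  0,  8, 46, 50, 50, 46, 52, 28, 50, 56, 54, 63, 36,  0,
        0,  0,  0,  0,  0,  0]), array([  0,  10,  20,  30,  40,  50,  60,  70,  80,  90, 100, 110, 120,
       130, 140, 150, 160, 170, 180, 190, 200, 210, 220, 230]))
```

View pics/w14.png

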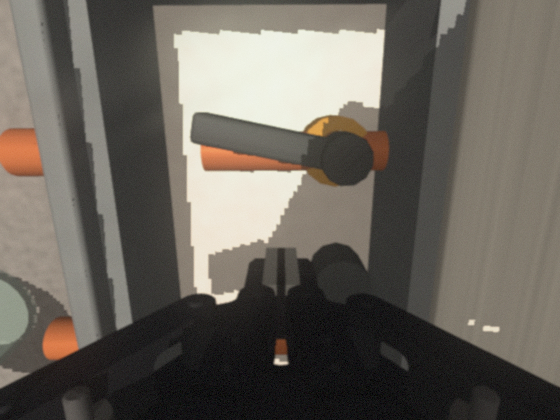

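View pics/s14.png

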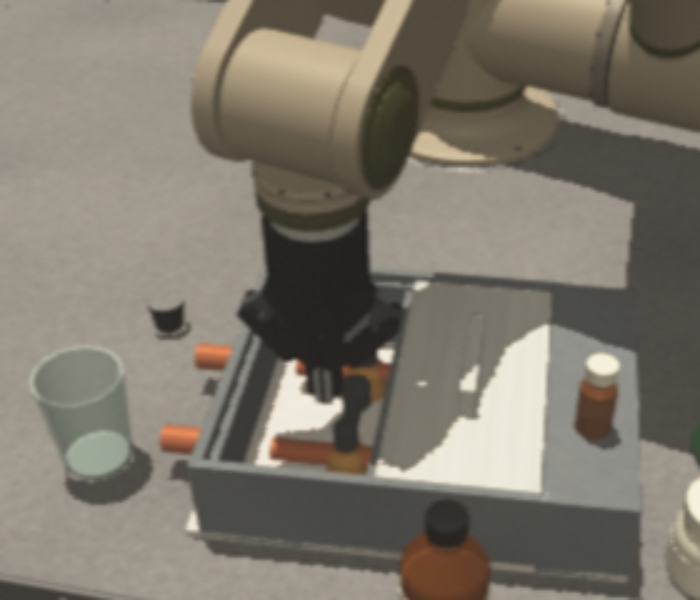

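>>> {"method": "drive_tool", "body": {"targets": [[0,0,0,-0.1,2,0,255],[0,0,0,0,0,0,255]]}}

```text
clock: 17.12
tool_pos: [0.5526, -0.0193, 0.0236]
ee_rot: [[-0.997, -0.072, 0.002], [-0.072, 0.997, -0.004], [-0.002, -0.005, -1.0]]
force: [4.0, -17.7, -2.8]
gripper_width: -0.0003
```

>>> {"method": "drive_tool", "body": {"targets": [[0,0,0,0,1,0,255],[0,0,0,0,0,0,255],[0,0,0,0.3,-8,0,255],[0,0,0,0.6,-8,0,255],[0,0,0,0,0,25,255],[0,0,0,0,0,40,255],[0,0,0,0,0,50,255],[0,0,0,-30,0,40,255],[0,0,0,-45,0,20,255],[0,0,0,-50,0,0,255]]}}

```text
clock: 18.38
tool_pos: [0.4265, -0.0315, 0.1994]
ee_rot: [[-0.997, -0.073, 0.002], [-0.073, 0.997, -0.0], [-0.002, -0.0, -1.0]]
force: [0.6, -0.3, 0.4]
gripper_width: -0.0
```

>>> {"method": "drive_tool", "body": {"targets": [[0,0,0,-40,0,0,255],[0,0,0,-20,0,0,255],[0,0,0,0,0,0,255]]}}

```text
clock: 18.75
tool_pos: [0.3666, -0.0313, 0.1985]
ee_rot: [[-0.997, -0.072, -0.0], [-0.072, 0.997, 0.001], [0.0, 0.001, -1.0]]
force: [0.9, 0.5, 0.2]
gripper_width: 0.0001
```

```bash
python3 - <<'E'
from h import *
p,P=cloud("top");cv2.imwrite("pics/t15.png",cv2.resize(p[140:310,190:450],None,fx=3,fy=3,interpolation=cv2.INTER_CUBIC))
print(r.state()['tool_pos'],r.state()['force'],r.state()['clock'])
x,y,z=P[...,0],P[...,1],P[...,2]
m2=(x>.48)&(x<.6)&(y>.05)&(y<.14)&(z>.094)&(z<.11)
print("rib",cv2.minAreaRect(P[m2][:,:2].astype(np.float32)*1000))
O=np.array([546.7,-24.5]);a=np.radians(4.39);ex=np.array([np.cos(a),np.sin(a)]);ey=np.array([-ex[1],ex[0]])
D=P[...,:2]*1000-O;bx=D@ex;by=D@ey
h=(z>.048)&(z<.072)&(bx>-10)&(bx<75)&(by>-50)&(by<50)
print("handle",h.sum(),cv2.minAreaRect(np.stack([bx[h],by[h]],-1).astype(np.float32)))
h=(z>.048)&(z<.072)&(bx>-90)&(bx<-20)&(by>-50)&(by<50)
print("plain",h.sum(),cv2.minAreaRect(np.stack([bx[h],by[h]],-1).astype(np.float32)))
for q in ("marked_tip","plain_tip"): print(q,[(t['at'],t['conf']) for t in tip_of("top",q)[:2]])
p,_=read_camera("scene");cv2.imwrite("pics/s15.png",cv2.resize(p[60:300,120:400],None,fx=2.5,fy=2.5))
for q in ("marked_tip","plain_tip"): print(q,[(t['at'],t['conf']) for t in tip_of("scene",q)[:2]])
E
```

```text
[ 0.36760796 -0.0316357   0.19853459] [-0.55775658 -0.30039471  0.14710938] 18.8
rib ((537.4639892578125, 96.26095581054688), (88.50141143798828, 11.935209274291992), 4.355344772338867)
handle 219 ((28.622905731201172, 30.167407989501953), (20.90034294128418, 68.93267059326172), 89.2102279663086)
plain 195 ((-50.19186782836914, 6.141172409057617), (68.14439392089844, 18.37916374206543), 82.40458679199219)
marked_tip [([0.5531, 0.0071, 0.0636], 0.79)]
plain_tip [([0.4903, -0.0474, 0.0673], 0.74)]
marked_tip [([0.5512, 0.0074, 0.0652], 0.78)]
plain_tip [([0.4933, -0.0471, 0.0592], 0.71)]
```

View pics/t15.png

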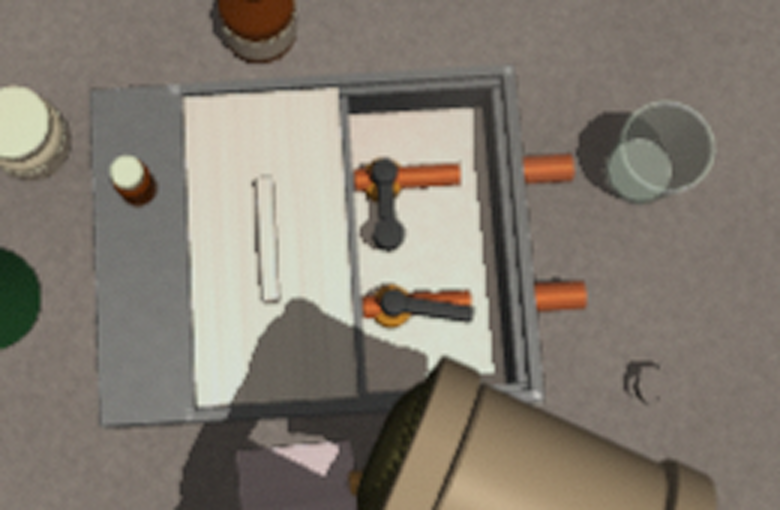

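View pics/s15.png

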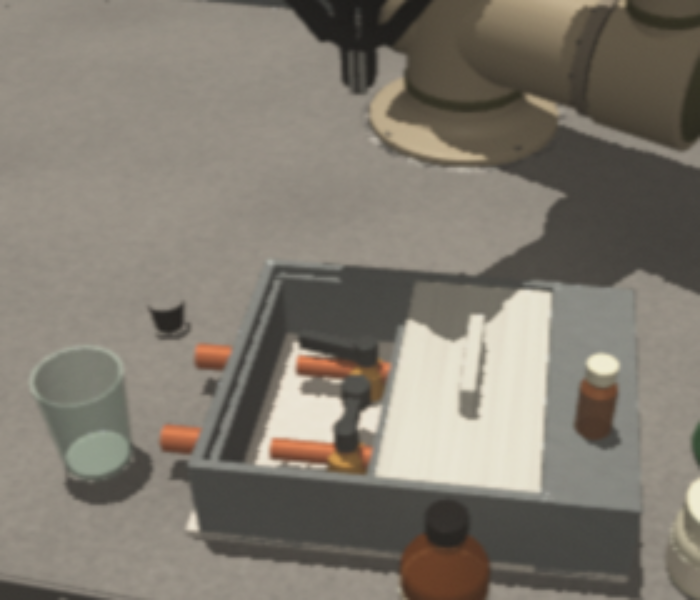

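```bash
python3 -c "
from plant import r
print(r.job_done(), r.state()['clock'])"
```

```text
the job is handed in; nothing more can be done
the job is handed in; nothing more can be done
```

The cover is open at its far stop and the marked valve is shut. I handed the job in with the arm clear of everything and the clock at about 19 s.

- **Cover:** I pushed it by its rib with the closed fingers until the force rose to about 33 N at the stop. The camera then put it at y ≈ 121 mm in the box's frame, still there after the valve was turned.
- **Marked valve:** It was the one at x = +54. I pushed its disc clockwise until the handle stopped moving and the force climbed to about 18 N, then pressed 1 mm further. The last picture shows the handle along the box's -x, within about 1° by depth, with its tip where it should be at shut to a few mm.
- **Plain handle:** Its tip measured the same before and after, within about 3 mm.
- **Other things:** The vial, beaker and bottle look unmoved in the last top and side pictures, and so do the stopper, jar and flask where they show. The arm's shadow hid part of the spatula. I never went near it, but I did not measure it again.

One check disagreed with the description. Both cameras showed the closed fingertips about 25 mm above the reported TCP, where 19 mm below was stated. My first pass therefore went over the rib without touching it. I set the push heights from the camera depth instead. I did not find the cause.

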